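Flip through the finish samples to show the blue board

TASK

The customer on the far side of the bench wants to see the blue finish sample: with a fingertip, push over each board that stands in front of it in the sample stand (on the customer's side), so that it tips forward and rests leaning towards the customer in its own groove. Leave the blue board and any boards behind it leaning back towards the robot. Only push the boards, do not pick any up, and leave the things around the stand where they are.

Things in the scene. Friction and masses are not known exactly. Their poses are not given: they have to be found in the camera images.
- stand: wooden stand fixed to the bench, 262 long (x), 150 wide (y), 44 mm high. Origin: centre of underside; x points to its front (customer's side). Four V-grooves run along y at x = 99 (front), 33, -33, -99 mm, a board in each. Groove floor: 12 mm above bench, 7 mm wide; sides 32 mm tall, sloping out 22 degrees, so boards rest leaning back or forward
- stand_front (a point): middle of the top of the dark wooden strip with two brass screws that marks the stand's front end, on the customer's side, 134 mm ahead of the stand's origin and 44 mm above the bench. Between neighbouring boards leaning the same way there is a level gap of 56 mm; boards have a paler band near the top of both faces
- white_board: loose white board, 150 wide, 9 thick, 120 mm tall, 0.1 kg, in any groove. Origin: middle of underside; z up to its top edge, y along width, x through thickness to the stand's front. Leans back 22 degrees at first (top edge 125 mm above bench, 45 mm behind its foot); tipped over it leans 22 degrees forward. Under 1 N at the top turns it about its foot; past upright it falls by itself
- blue_board: loose dark blue board, 150 wide, 9 thick, 120 mm tall, 0.1 kg, in any groove. Origin: middle of underside; z up to its top edge, y along width, x through thickness to the stand's front. Leans back 22 degrees at first (top edge 125 mm above bench, 45 mm behind its foot); tipped over it leans 22 degrees forward. Under 1 N at the top turns it about its foot; past upright it falls by itself
- walnut_board: loose dark walnut brown board, 150 wide, 9 thick, 120 mm tall, 0.1 kg, in any groove. Origin: middle of underside; z up to its top edge, y along width, x through thickness to the stand's front. Leans back 22 degrees at first (top edge 125 mm above bench, 45 mm behind its foot); tipped over it leans 22 degrees forward. Under 1 N at the top turns it about its foot; past upright it falls by itself
- green_board: loose leaf green board, 150 wide, 9 thick, 120 mm tall, 0.1 kg, in any groove. Origin: middle of underside; z up to its top edge, y along width, x through thickness to the stand's front. Leans back 22 degrees at first (top edge 125 mm above bench, 45 mm behind its foot); tipped over it leans 22 degrees forward. Under 1 N at the top turns it about its foot; past upright it falls by itself
- glue_bottle: bystander: white glue bottle with yellow label, 60 mm diameter, 170 mm tall, upright beside the stand (left of it). Origin: centre of its underside
- varnish_tin: bystander: tin with brown label, 86 mm diameter, 100 mm tall, beside the stand (right of it). Origin: centre of its underside
- tack_hammer: bystander: hammer with wooden handle lying on the bench, 260 mm long. Origin: underside
- staple_gun: bystander: chrome staple gun with yellow grip lining, lying on its side beyond the stand, 155 x 90 mm, 30 mm high. Origin: centre of its underside
- scissors: bystander: scissors with orange handles lying on the bench, 210 mm long, 12 mm high. Origin: under the pivot
- pliers: bystander: pliers with red handles lying on the bench, 150 mm long, 18 mm high. Origin: under the pivot
There are look-alikes about, which are no part of the job. Leave any pink or red look-alike of the green_board alone.

How it is judged:
By the outcome, as a careful person would: the job done as asked, in the order asked, and still so for the second after the job is handed in, with the robot touching nothing.
It also fails if it takes over 56 s, if anything falls off the work surface, if the arm or the gripper's body presses on something with over 40 N, if the wrist force passes 120 N, or if a joint passes its speed limit or range.

ROBOT

A 6-joint arm with a two-finger parallel gripper is mounted at the origin on the work surface. World frame = base frame: x ahead of the robot, y to its left, z up, the work surface at z = 0. Lengths are in mm, angles in rad, forces in N, time in s.
With the tool pointing down it reaches from about 275 to 1000 mm from the base axis. Payload 8.4 kg.
Tool frame: the origin (TCP) lies midway between the tips of the shut fingers; the grasp point (between the pads) lies 19 mm behind it; z points along the fingers, y is the line along which they close (so a half turn about z gives the same grasp; the last joint's range is limited). The gripper opens to 85 mm and grips with 20 to 120 N. Pads are 22 mm wide; open, the fingers measure 114 mm over their backs; the gripper's body (76 mm by 85 mm) begins 54 mm behind the grasp point. The pads swing forward as they close: fully open they stand 13 mm farther back than shut.
Start: joints at [-1.204, 0.353, 1.633, -0, 1.155, -0.002], TCP at [225.309, -582.978, 231.281] pointing down, gripper open.
Joint ranges: [-2.63, 2.63], [-0.92, 2.1], [0.06, 2.66], [-1.3, 4.44], [0, 2.69], [-3.02, 3.02]. Speed limits (rad/s): [2.22, 2.22, 2.79, 3.14, 3.14, 3.14].

INTERFACE

Orientations are given as [roll, pitch, yaw] about the fixed x, y, z axes, in that order (R = Rz(yaw) Ry(pitch) Rx(roll)).
In Python, from rig import monitor, imaging, r gives the robot as it stands.
- The arm moves only by the tool drive_tool, never from a script. Its argument "plan" is a list of rows, each an object of numbers: "x", "y", "z": the shift along the tool's x, y, z in units of 50 mm (1.0 is 50 mm); "ax", "ay", "az": the turn, a rotation vector about the tool's x, y, z in units of 6 degrees (1.0 is 6 degrees); "hand": the finger opening in mm, from 0 to 85.4. In form: [{"x": .., "y": .., "z": .., "ax": .., "ay": .., "az": .., "hand": ..}, ...]. A call has 1 to 8 rows; each row is the pose to reach, as a shift and turn from the pose commanded when the call began, along the tool's axes at that moment; what a row does not reach only later rows make up. A row lasts 1/10 s, in which the tool goes at most 50 mm and 8.59 degrees, less where a joint would pass 70% of its speed; a pose out of reach is approached as far as the arm can. A call with a gripper value outside its range is refused whole. The fingers move at their own pace and stop on an object; "grip_force" is the grip in N (left out, the last holds). Time passes only in rows, so rows that repeat a pose let the fingers close. It gives the time, the measured TCP pose, the force, the opening and the grip force at its end, in the units of the state.
- monitor.sense(): the state, without advancing time (a new reading comes with each control period).
- imaging.grab_frame(name): name is "scene" or "top"; returns the picture (420x560x3 uint8, red, green, blue); there is no depth.
- imaging.camera_info(name): a dict with "mtx" (3x3 intrinsics, pixels), "R" (3x3) and "t" (3): a world point X has camera coordinates R X + t. Camera axes: x right, y down, z forward; pixel columns grow to the right and rows downward; lengths in mm; the calibration is good to about 2 mm. A picture is of the moment at which its call begins. camera_info takes no time and is no camera call.
- r.sign_off(): hands the job in; it is judged then, once.
The state is a dict: "clock": time; "qpos": joint angles; "qvel": joint speeds; "joint_efforts": joint torques, N m; "eef_pos": TCP position; "tcp_rot": TCP orientation; "contact_force": force on the tool from outside, world axes, zero at the start; "wrist_torque": the same for the moment, N m; "opening": opening from 0.0 (shut) to 1.0 (fully open); "grasp_force": force on a finger pad.
Only numpy, scipy, OpenCV 4.12 (cv2) and the standard library are available. Lean on these libraries where they do the work, as an engineer would, in place of code of your own. Each camera call takes 0.05 s, during which the arm holds its last target. There are 200 camera calls.

## Working session

There is one attempt and no reset: what is moved stays moved. The work goes in short steps, Python scripts to look and compute and a tool call to move; the robot and the scene stay as the last step left them, time stands still between calls to the robot, and variables do not carry over. Pictures are saved under pics/ and viewed, at most 10 in all, crops included, and the job is handed in when it is done.

Besides the shell and the picture viewer there is one more tool, called after "Call:" as name(argument=value, ...) on one line, values as JSON. drive_tool: Moves the arm, as the interface text tells. Its arguments: {"type":"object","properties":{"plan":{"type":"array","items":{"type":"object","properties":{"x":{"type":"number"},"y":{"type":"number"},"z":{"type":"number"},"ax":{"type":"number"},"ay":{"type":"number"},"az":{"type":"number"},"hand":{"type":"number"}}}},"grip_force":{"type":"number"}},"required":["plan"]}

```bash
mkdir -p pics
python3 - <<'E'
from rig import monitor, imaging, r
import cv2
for n in("scene","top"):
    f=imaging.grab_frame(n); cv2.imwrite(f"pics/{n}0.png",f[:,:,::-1])
    c=imaging.camera_info(n); print(n,c)
s=monitor.sense();print(s)
E
```

```text
scene {'mtx': array([[402.77502665,   0.        , 281.38806083],
       [  0.        , 402.77502665, 206.79726771],
       [  0.        ,   0.        ,   1.        ]]), 'R': array([[ 0.42984269,  0.90276187, -0.01600838],
       [ 0.76243499, -0.3724105 , -0.52915338],
       [-0.48366118,  0.21524737, -0.84837517]]), 't': array([-191.55643031, -378.85814297, 1539.84322592])}
top {'mtx': array([[461.12726351,   0.        , 277.7630089 ],
       [  0.        , 461.12726351, 206.51174667],
       [  0.        ,   0.        ,   1.        ]]), 'R': array([[ 1.13551557e-06, -9.99822973e-01, -1.88154749e-02],
       [-9.94713209e-01,  1.93106812e-03, -1.02673772e-01],
       [ 1.02691930e-01,  1.87161180e-02, -9.94537116e-01]]), 't': array([ -22.0050366 ,  539.23484319, 1172.17748945])}
{'clock': 0.1, 'qpos': array([-1.20439434e+00,  3.53597684e-01,  1.63405212e+00,  2.43407290e-05,
        1.15519925e+00, -2.40063971e-03]), 'qvel': array([-0.0007006 ,  0.00048405, -0.00372789, -0.00061246, -0.00016554,
        0.00060238]), 'joint_efforts': array([-8.37490134e-04, -6.06357622e+01, -3.42819715e+01, -2.00128554e-06,
        3.93602822e-03,  2.49171239e-05]), 'eef_pos': array([ 225.16668251, -582.57651122,  230.62828658]), 'tcp_rot': array([-3.14033631e+00, -2.52724590e-05,  3.68792768e-01]), 'contact_force': array([-0.67490555,  0.14206577,  0.47956559]), 'wrist_torque': array([-0.01305978, -0.01025398,  0.00088066]), 'grasp_force': 0.0, 'opening': 0.9985769413971894}
```

View pics/scene0.png

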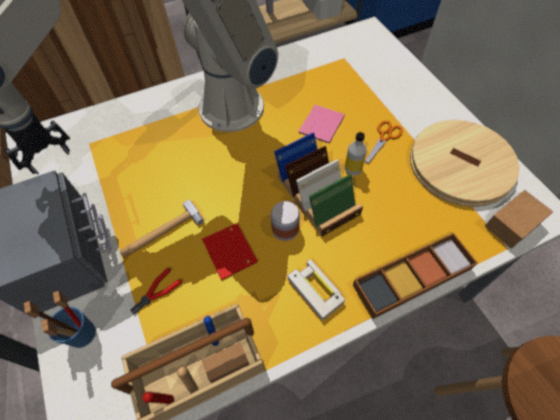

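View pics/top0.png

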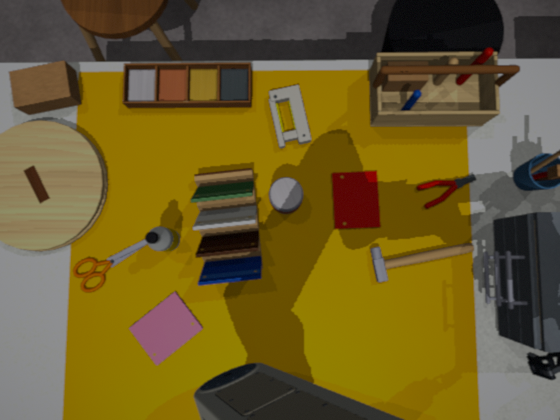

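The scene view shows the robot at the top and the stand at about (320,190), with blue nearest the robot, then walnut, white and green. The top view shows the boards at green (224,190), white (225,217), walnut (228,243) and blue (230,270), with the front strip at about (224,175). I'll crop in for accurate points.

Run:
```python
import cv2
a=cv2.imread("pics/top0.png")[160:295,140:320]
cv2.imwrite("pics/topc.png",cv2.resize(a,None,fx=4.4,fy=4.4,interpolation=cv2.INTER_CUBIC))
```

```text
(no output)
```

View pics/topc.png

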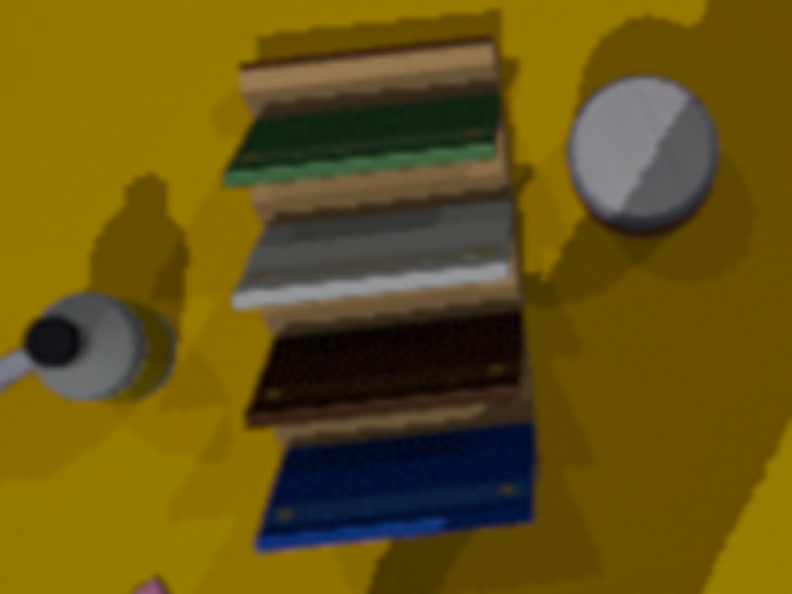

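```bash
cat > h.py <<'E'
from rig import monitor, imaging, r
import numpy as np
def unproj(n,u,v,z):
    c=imaging.camera_info(n);R,t=c["R"],c["t"]
    d=R.T@np.linalg.solve(c["mtx"],[u,v,1]);o=-R.T@t
    return o+d*(z-o[2])/d[2]
E
python3 - <<'E'
from h import *
P={}
for k,z,a,b in [("strip",44,(240,66),(494,38)),("green",122,(226,186),(494,156)),("white",122,(234,306),(507,276)),("walnut",122,(248,427),(520,392)),("blue",122,(258,550),(532,520)),]:
    p,q=[unproj("top",140+x/4.4,160+y/4.4,z) for x,y in(a,b)]
    d=p-q; P[k]=(p+q)/2; print(k,p.round(),q.round(),"mid",P[k].round(1),"len",np.hypot(*d[:2]).round(1),"yaw",np.degrees(np.arctan2(-d[0],d[1])).round(1))
d=P["green"]-P["blue"];print(np.hypot(*d[:2]),np.degrees(np.arctan2(d[1],d[0])))
E
```

```text
strip [620. 193.  44.] [636.  43.  44.] mid [628.2 118.1  44. ] len 150.7 yaw 6.2
green [540. 184. 122.] [556.  37. 122.] mid [548.2 110.3 122. ] len 147.6 yaw 6.3
white [474. 178. 122.] [491.  30. 122.] mid [482.5 103.8 122. ] len 149.4 yaw 6.2
walnut [409. 169. 122.] [428.  22. 122.] mid [418.5  95.7 122. ] len 148.2 yaw 7.3
blue [343. 163. 122.] [360.  15. 122.] mid [351.5  89.  122. ] len 148.0 yaw 6.2
197.86888041234576 6.173994230589322
```

The spacing, board lengths and yaw (6.2°) all match the given sizes. In front of blue stand green (front), white and walnut, so I'll push them in that order, front first.

Call:
drive_tool(plan=[{"z":-1,"hand":0},{"z":-2,"hand":0},{"x":5.3,"y":-5.4,"z":-2,"az":2.5,"hand":0},{"x":5.3,"y":-5.4,"z":-2,"az":2.5,"hand":0},{"x":5.3,"y":-5.4,"z":-2,"az":2.5,"hand":0},{"x":5.3,"y":-5.4,"z":-2,"az":2.5,"hand":0},{"x":5.3,"y":-5.4,"z":-2,"az":2.5,"hand":0},{"x":5.3,"y":-5.4,"z":-2,"az":2.5,"hand":0}])

```text
invalid input
```

Call:
drive_tool(plan=[{"x":0,"y":0,"z":-1,"ax":0,"ay":0,"az":0,"hand":0},{"x":0,"y":0,"z":-2,"ax":0,"ay":0,"az":0,"hand":0},{"x":5.3,"y":-5.4,"z":-2,"ax":0,"ay":0,"az":2.5,"hand":0},{"x":5.3,"y":-5.4,"z":-2,"ax":0,"ay":0,"az":2.5,"hand":0},{"x":5.3,"y":-5.4,"z":-2,"ax":0,"ay":0,"az":2.5,"hand":0},{"x":5.3,"y":-5.4,"z":-2,"ax":0,"ay":0,"az":2.5,"hand":0},{"x":5.3,"y":-5.4,"z":-2,"ax":0,"ay":0,"az":2.5,"hand":0},{"x":5.3,"y":-5.4,"z":-2,"ax":0,"ay":0,"az":2.5,"hand":0}])

```text
clock: 0.9
eef_pos: [344.3, -305.6, 331.1]
tcp_rot: [-3.141, -0.0, 0.106]
contact_force: [1.3, -0.2, 0.6]
opening: 0.0
grasp_force: 0.0
```

Call:
drive_tool(plan=[{"x":4.4,"y":-7.7,"z":0,"ax":0,"ay":0,"az":0,"hand":0},{"x":4.4,"y":-7.7,"z":0,"ax":0,"ay":0,"az":0,"hand":0},{"x":4.4,"y":-7.7,"z":0,"ax":0,"ay":0,"az":0,"hand":0},{"x":4.4,"y":-7.7,"z":0,"ax":0,"ay":0,"az":0,"hand":0},{"x":4.4,"y":-7.7,"z":0,"ax":0,"ay":0,"az":0,"hand":0},{"x":4.4,"y":-7.7,"z":0,"ax":0,"ay":0,"az":0,"hand":0},{"x":4.4,"y":-7.7,"z":0,"ax":0,"ay":0,"az":0,"hand":0},{"x":4.4,"y":-7.7,"z":0,"ax":0,"ay":0,"az":0,"hand":0}])

```text
clock: 1.7
eef_pos: [504.6, 61.1, 331.2]
tcp_rot: [3.141, 0.0, 0.107]
contact_force: [0.5, -1.6, -0.2]
opening: -0.002
grasp_force: 0.0
```

Call:
drive_tool(plan=[{"x":0.4,"y":-0.7,"z":0,"ax":0,"ay":0,"az":0,"hand":0},{"x":0.4,"y":-0.7,"z":1,"ax":0,"ay":0,"az":0,"hand":0},{"x":0.4,"y":-0.7,"z":2,"ax":0,"ay":0,"az":0,"hand":0},{"x":0.4,"y":-0.7,"z":3,"ax":0,"ay":0,"az":0,"hand":0},{"x":0.4,"y":-0.7,"z":3,"ax":0,"ay":0,"az":0,"hand":0},{"x":0.4,"y":-0.7,"z":3,"ax":0,"ay":0,"az":0,"hand":0}])

```text
clock: 2.3
eef_pos: [520.4, 95.9, 181.7]
tcp_rot: [3.142, 0.002, 0.107]
contact_force: [0.6, 1.2, 0.3]
opening: 0.004
grasp_force: 0.0
```

Call:
drive_tool(plan=[{"x":0.1,"y":-0.2,"z":0,"ax":0,"ay":0,"az":0,"hand":0},{"x":0.1,"y":-0.2,"z":0.5,"ax":0,"ay":0,"az":0,"hand":0},{"x":0.1,"y":-0.2,"z":0.9,"ax":0,"ay":0,"az":0,"hand":0},{"x":0.1,"y":-0.2,"z":1.2,"ax":0,"ay":0,"az":0,"hand":0},{"x":0.1,"y":-0.2,"z":1.5,"ax":0,"ay":0,"az":0,"hand":0},{"x":0.1,"y":-0.2,"z":1.5,"ax":0,"ay":0,"az":0,"hand":0}])

```text
clock: 2.9
eef_pos: [525.5, 107.1, 107.3]
tcp_rot: [-3.141, -0.002, 0.107]
contact_force: [-0.4, -0.1, 0.0]
opening: -0.0
grasp_force: 0.0
```

Run:
```python
from h import *
import cv2
f=imaging.grab_frame("scene")[110:245,240:400,::-1]
cv2.imwrite("pics/s1.png",cv2.resize(f,None,fx=4.4,fy=4.4,interpolation=cv2.INTER_CUBIC))
```

```text
(no output)
```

View pics/s1.png

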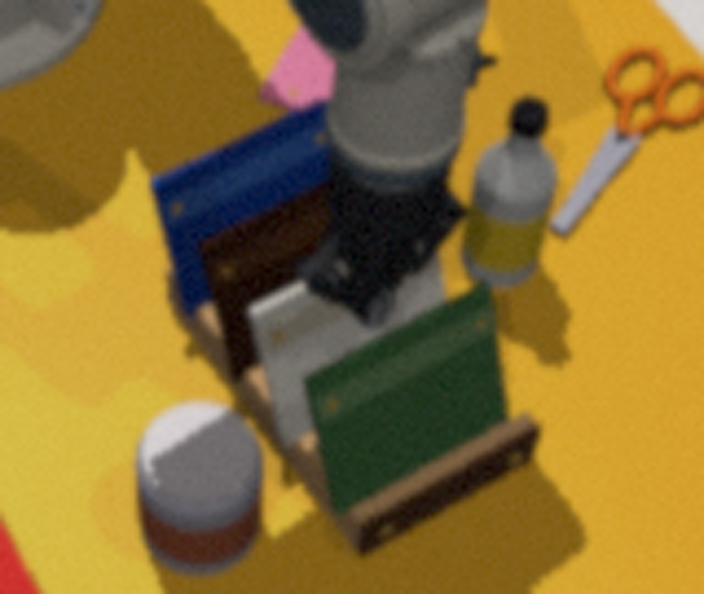

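The fingertip is in the gap between white and green, at crop position (370,300). I'll push green now.

Call:
drive_tool(plan=[{"x":0.2,"y":0,"z":0,"ax":0,"ay":0,"az":0,"hand":0},{"x":0.4,"y":0,"z":0,"ax":0,"ay":0,"az":0,"hand":0},{"x":0.6,"y":0,"z":0,"ax":0,"ay":0,"az":0,"hand":0},{"x":0.8,"y":0,"z":0,"ax":0,"ay":0,"az":0,"hand":0},{"x":1.0,"y":0,"z":0,"ax":0,"ay":0,"az":0,"hand":0},{"x":1.2,"y":0,"z":0,"ax":0,"ay":0,"az":0,"hand":0},{"x":1.3,"y":0,"z":0,"ax":0,"ay":0,"az":0,"hand":0},{"x":1.4,"y":0,"z":0,"ax":0,"ay":0,"az":0,"hand":0}])

```text
clock: 3.75
eef_pos: [594.4, 113.9, 106.1]
tcp_rot: [3.142, 0.0, 0.107]
contact_force: [0.5, -0.8, -0.3]
opening: -0.003
grasp_force: 0.0
```

Call:
drive_tool(plan=[{"x":0.1,"y":0,"z":0,"ax":0,"ay":0,"az":0,"hand":0},{"x":0.2,"y":0,"z":0,"ax":0,"ay":0,"az":0,"hand":0},{"x":0.3,"y":0,"z":0,"ax":0,"ay":0,"az":0,"hand":0},{"x":0.3,"y":0,"z":0,"ax":0,"ay":0,"az":0,"hand":0},{"x":0.3,"y":0,"z":0,"ax":0,"ay":0,"az":0,"hand":0},{"x":0.3,"y":0,"z":0,"ax":0,"ay":0,"az":0,"hand":0}])

```text
clock: 4.35
eef_pos: [608.7, 115.4, 106.2]
tcp_rot: [3.142, 0.0, 0.107]
contact_force: [0.6, 0.1, -0.6]
opening: -0.003
grasp_force: 0.0
```

Call:
drive_tool(plan=[{"x":-0.3,"y":0,"z":0,"ax":0,"ay":0,"az":0,"hand":0},{"x":-0.3,"y":0,"z":-0.8,"ax":0,"ay":0,"az":0,"hand":0},{"x":-0.6,"y":0,"z":-1.5,"ax":0,"ay":0,"az":0,"hand":0},{"x":-0.6,"y":0,"z":-1.5,"ax":0,"ay":0,"az":0,"hand":0},{"x":-0.6,"y":0,"z":-1.5,"ax":0,"ay":0,"az":0,"hand":0}])

```text
clock: 4.85
eef_pos: [579.3, 112.3, 182.2]
tcp_rot: [-3.141, -0.002, 0.107]
contact_force: [0.2, -0.3, -0.1]
opening: 0.002
grasp_force: 0.0
```

Run:
```python
from h import *
import cv2
f=imaging.grab_frame("scene")[110:245,240:400,::-1]
cv2.imwrite("pics/s2.png",cv2.resize(f,None,fx=4.4,fy=4.4,interpolation=cv2.INTER_CUBIC))
```

```text
(no output)
```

View pics/s2.png

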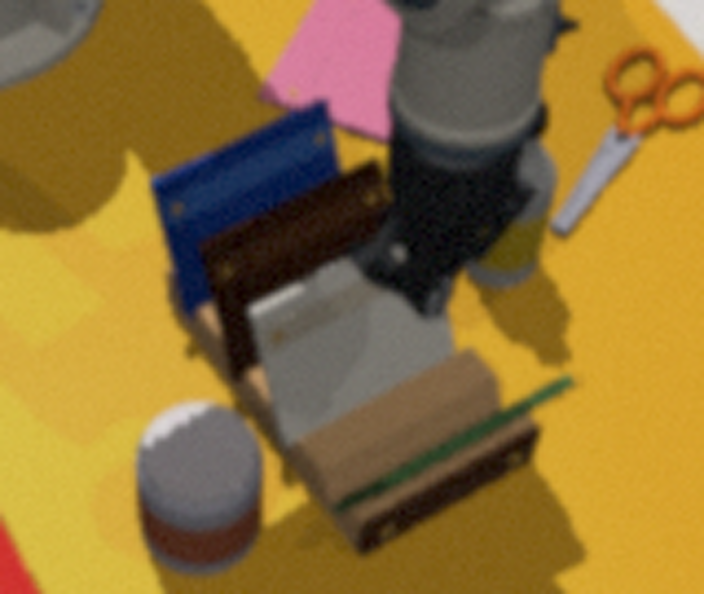

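Green now leans forward (crop 460,440). White and walnut are next, one 66 mm pitch apart.

Call:
drive_tool(plan=[{"x":-1.0,"y":0,"z":0,"ax":0,"ay":0,"az":0,"hand":0},{"x":-2.0,"y":0,"z":0,"ax":0,"ay":0,"az":0,"hand":0},{"x":-2.4,"y":0,"z":0,"ax":0,"ay":0,"az":0,"hand":0},{"x":-2.4,"y":0,"z":0,"ax":0,"ay":0,"az":0,"hand":0},{"x":-2.4,"y":0,"z":0.5,"ax":0,"ay":0,"az":0,"hand":0},{"x":-2.4,"y":0,"z":1.0,"ax":0,"ay":0,"az":0,"hand":0},{"x":-2.4,"y":0,"z":1.5,"ax":0,"ay":0,"az":0,"hand":0},{"x":-2.4,"y":0,"z":1.5,"ax":0,"ay":0,"az":0,"hand":0}])

```text
clock: 5.7
eef_pos: [458.5, 99.1, 103.1]
tcp_rot: [3.141, 0.006, 0.107]
contact_force: [0.2, -0.8, -0.2]
opening: 0.001
grasp_force: 0.0
```

Call:
drive_tool(plan=[{"x":0.2,"y":0,"z":0,"ax":0,"ay":0,"az":0,"hand":0},{"x":0.4,"y":0,"z":0,"ax":0,"ay":0,"az":0,"hand":0},{"x":0.6,"y":0,"z":0,"ax":0,"ay":0,"az":0,"hand":0},{"x":0.8,"y":0,"z":0,"ax":0,"ay":0,"az":0,"hand":0},{"x":1.0,"y":0,"z":0,"ax":0,"ay":0,"az":0,"hand":0},{"x":1.2,"y":0,"z":0,"ax":0,"ay":0,"az":0,"hand":0},{"x":1.3,"y":0,"z":0,"ax":0,"ay":0,"az":0,"hand":0},{"x":1.4,"y":0,"z":0,"ax":0,"ay":0,"az":0,"hand":0}])

```text
clock: 6.5
eef_pos: [529.8, 107.0, 106.2]
tcp_rot: [3.142, 0.0, 0.107]
contact_force: [-0.5, 0.1, -0.7]
opening: -0.005
grasp_force: 0.0
```

Call:
drive_tool(plan=[{"x":0.1,"y":0,"z":0,"ax":0,"ay":0,"az":0,"hand":0},{"x":0.2,"y":0,"z":0,"ax":0,"ay":0,"az":0,"hand":0},{"x":0.3,"y":0,"z":0,"ax":0,"ay":0,"az":0,"hand":0},{"x":0.3,"y":0,"z":0,"ax":0,"ay":0,"az":0,"hand":0},{"x":0.3,"y":0,"z":0,"ax":0,"ay":0,"az":0,"hand":0},{"x":0.3,"y":0,"z":0,"ax":0,"ay":0,"az":0,"hand":0}])

```text
clock: 7.1
eef_pos: [544.0, 108.5, 106.2]
tcp_rot: [3.142, 0.0, 0.107]
contact_force: [-0.7, -1.4, -0.3]
opening: 0.002
grasp_force: 0.0
```

Call:
drive_tool(plan=[{"x":-0.3,"y":0,"z":0,"ax":0,"ay":0,"az":0,"hand":0},{"x":-0.3,"y":0,"z":-0.8,"ax":0,"ay":0,"az":0,"hand":0},{"x":-0.6,"y":0,"z":-1.5,"ax":0,"ay":0,"az":0,"hand":0},{"x":-0.6,"y":0,"z":-1.5,"ax":0,"ay":0,"az":0,"hand":0},{"x":-0.6,"y":0,"z":-1.5,"ax":0,"ay":0,"az":0,"hand":0}])

```text
clock: 7.6
eef_pos: [514.7, 105.4, 182.1]
tcp_rot: [-3.141, -0.002, 0.107]
contact_force: [0.7, -0.4, -1.1]
opening: 0.001
grasp_force: 0.0
```

Run:
```python
from h import *
import cv2
f=imaging.grab_frame("scene")[110:245,240:400,::-1]
cv2.imwrite("pics/s3.png",cv2.resize(f,None,fx=4.4,fy=4.4,interpolation=cv2.INTER_CUBIC))
```

```text
(no output)
```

View pics/s3.png

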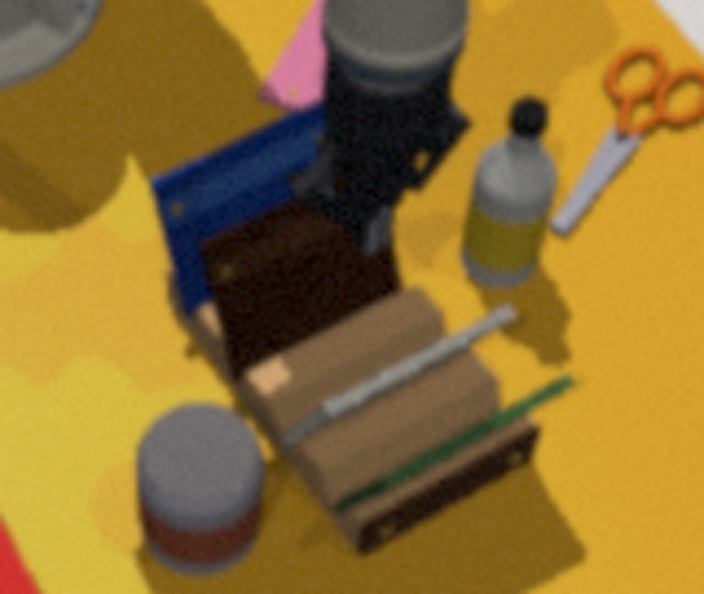

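White leans forward too (crop 400,370). Walnut is next.

Call:
drive_tool(plan=[{"x":-1.0,"y":0,"z":0,"ax":0,"ay":0,"az":0,"hand":0},{"x":-2.0,"y":0,"z":0,"ax":0,"ay":0,"az":0,"hand":0},{"x":-2.4,"y":0,"z":0,"ax":0,"ay":0,"az":0,"hand":0},{"x":-2.4,"y":0,"z":0,"ax":0,"ay":0,"az":0,"hand":0},{"x":-2.4,"y":0,"z":0.5,"ax":0,"ay":0,"az":0,"hand":0},{"x":-2.4,"y":0,"z":1.0,"ax":0,"ay":0,"az":0,"hand":0},{"x":-2.4,"y":0,"z":1.5,"ax":0,"ay":0,"az":0,"hand":0},{"x":-2.4,"y":0,"z":1.5,"ax":0,"ay":0,"az":0,"hand":0}])

```text
clock: 8.45
eef_pos: [393.9, 92.1, 103.5]
tcp_rot: [3.141, 0.005, 0.107]
contact_force: [-0.2, -0.2, 0.0]
opening: -0.0
grasp_force: 0.0
```

Call:
drive_tool(plan=[{"x":0.2,"y":0,"z":0,"ax":0,"ay":0,"az":0,"hand":0},{"x":0.4,"y":0,"z":0,"ax":0,"ay":0,"az":0,"hand":0},{"x":0.6,"y":0,"z":0,"ax":0,"ay":0,"az":0,"hand":0},{"x":0.8,"y":0,"z":0,"ax":0,"ay":0,"az":0,"hand":0},{"x":1.0,"y":0,"z":0,"ax":0,"ay":0,"az":0,"hand":0},{"x":1.2,"y":0,"z":0,"ax":0,"ay":0,"az":0,"hand":0},{"x":1.3,"y":0,"z":0,"ax":0,"ay":0,"az":0,"hand":0},{"x":1.4,"y":0,"z":0,"ax":0,"ay":0,"az":0,"hand":0}])

```text
clock: 9.25
eef_pos: [465.1, 100.0, 106.2]
tcp_rot: [3.142, 0.0, 0.107]
contact_force: [-0.5, -1.3, 0.6]
opening: 0.001
grasp_force: 0.0
```

Call:
drive_tool(plan=[{"x":0.1,"y":0,"z":0,"ax":0,"ay":0,"az":0,"hand":0},{"x":0.2,"y":0,"z":0,"ax":0,"ay":0,"az":0,"hand":0},{"x":0.3,"y":0,"z":0,"ax":0,"ay":0,"az":0,"hand":0},{"x":0.3,"y":0,"z":0,"ax":0,"ay":0,"az":0,"hand":0},{"x":0.3,"y":0,"z":0,"ax":0,"ay":0,"az":0,"hand":0},{"x":0.3,"y":0,"z":0,"ax":0,"ay":0,"az":0,"hand":0}])

```text
clock: 9.85
eef_pos: [479.4, 101.6, 106.2]
tcp_rot: [-3.142, 0.0, 0.107]
contact_force: [-0.4, -0.1, -0.7]
opening: 0.002
grasp_force: 0.0
```

Call:
drive_tool(plan=[{"x":-0.3,"y":0,"z":0,"ax":0,"ay":0,"az":0,"hand":0},{"x":-0.3,"y":0,"z":-0.8,"ax":0,"ay":0,"az":0,"hand":0},{"x":-0.3,"y":0,"z":-1.8,"ax":0,"ay":0,"az":0,"hand":0},{"x":-0.3,"y":0,"z":-2.8,"ax":0,"ay":0,"az":0,"hand":0},{"x":-0.3,"y":0,"z":-3.5,"ax":0,"ay":0,"az":0,"hand":0},{"x":-0.3,"y":0,"z":-3.5,"ax":0,"ay":0,"az":0,"hand":0},{"x":-0.3,"y":0,"z":-3.5,"ax":0,"ay":0,"az":0,"hand":0}])

```text
clock: 10.55
eef_pos: [464.8, 100.0, 281.8]
tcp_rot: [-3.141, -0.002, 0.107]
contact_force: [-0.5, 0.3, -0.6]
opening: 0.001
grasp_force: 0.0
```

Run:
```python
from h import *
import cv2
f=imaging.grab_frame("scene")[:,:,::-1]
cv2.imwrite("pics/s4.png",cv2.resize(f[90:290,120:400],None,fx=2.8,fy=2.8,interpolation=cv2.INTER_CUBIC))
```

```text
(no output)
```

View pics/s4.png

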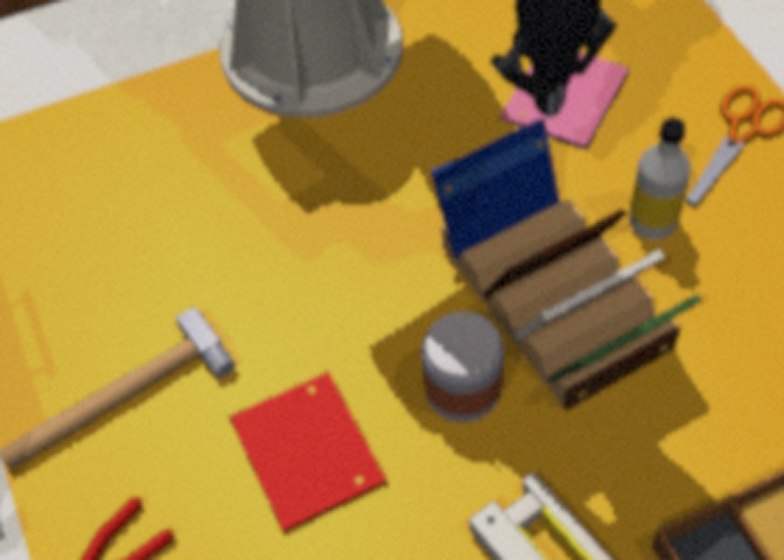

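Walnut (560,250), white (595,290) and green (630,335) all lean forward. Blue (495,185) still leans back, the surrounding things are in place, and the tool is clear.

```bash
python3 -c "
from rig import r
print(r.sign_off())"
```

```text
the job is handed in; nothing more can be done
None
```

I pushed over the green, white and walnut boards so they lean towards the customer; blue still leans back, nothing else appears to have moved, and the job is handed in (about 10.6 s of arm time).

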